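Fetch the drilling template from behind a spray can and hang it on the power box

ROBOT

A 6-joint arm with a two-finger parallel gripper is mounted at the origin on the work surface. World frame = base frame: x ahead of the robot, y to its left, z up, the work surface at z = 0. Lengths are in m, angles in rad, forces in N, time in s.
With the tool pointing down it reaches from about 0.35 to 0.85 m from the base axis. Payload 8.1 kg.
Tool frame: the origin (TCP) lies at the centre of the arm's flange, where the gripper is bolted on; the fingertips stand 186 mm ahead of it and the grasp point (between the pads) lies 167 mm ahead of it; z points along the fingers, y is the direction in which the jaws open and shut (so a half turn about z gives the same grasp; the last joint's range is limited). The gripper opens to 93 mm and grips with 3 to 60 N. Pads are 15 mm wide; open, the fingers measure 128 mm over their backs; the gripper's body (75 mm by 188 mm) begins 65 mm behind the grasp point.
Start: joints at [-1.278, 0.13, 1.488, -0, 1.523, -0.085], TCP at [0.221, -0.558, 0.405] pointing down, gripper open.
Joint ranges: [-2.96, 2.96], [-0.89, 2.26], [0.02, 2.5], [-1.34, 4.48], [0, 2.73], [-2.66, 2.66]. Speed limits (rad/s): [2.39, 2.39, 2.79, 3.14, 3.14, 3.14].

INTERFACE

Orientations are given as a rotation vector (axis times angle).
In Python, from plant import robot, viewer, order gives the robot as it stands.
- The arm moves only by the tool apply_moves, never from a script. Its argument "deltas" is a list of rows, each a list of 3 entries, a list of its own where there are three numbers: the finger opening in mm, from 0 to 93, then the shift along the tool's x, y, z in mm, then the turn about the tool's z in rad. In form: [[grip, [dx, dy, dz], yaw], ...]. A call has 1 to 5 rows; each row shifts and turns the commanded pose from where the row before left it, along the tool's axes as they then stand; what a row does not reach is not made up. A row lasts 1/8 s, in which the tool goes at most 62.5 mm and 10.7 degrees, less where a joint would pass 70% of its speed; a pose out of reach is approached as far as the arm can. A call is refused whole if a number of a shift passes 62.5 or a number of a turn 0.188, either way. A call with a gripper value outside its range is refused whole. The fingers move at their own pace and stop on an object; "grip_force" is the grip in N (left out, the last holds). Time passes only in rows, so rows that do not move let the fingers close. It gives the time, the measured TCP pose, the force and the opening at its end, in the units of the state.
- robot.read_state(): the state, without advancing time (a new reading comes with each control period).
- viewer.read_camera(name): name is "scene" or "top" or "wrist"; returns the picture (420x560x3 uint8, blue, green, red); there is no depth.
- viewer.get_calibration(name): a dict with "fx", "fy", "cx", "cy" (pixels), "R" (3x3) and "t" (3): a world point X has camera coordinates R X + t. Camera axes: x right, y down, z forward; pixel columns grow to the right and rows downward; lengths in m; the calibration is good to about 2 mm. A picture is of the moment at which its call begins: read the wrist's pose just before it. get_calibration takes no time and is no camera call; for the wrist camera it gives the pose at the moment of the call.
- order.close_job(): hands the job in, once; it reports no verdict.
The state is a dict: "t": time; "q": joint angles; "dq": joint speeds; "joint_torque": joint torques, N m; "tool_pos": TCP position; "orientation": TCP orientation; "force": force on the tool from outside, world axes, zero at the start; "wrist_torque": the same for the moment, N m; "opening": finger opening in m.
Only numpy, scipy, OpenCV 4.12 (cv2) and the standard library are available. Lean on these libraries where they do the work, as an engineer would, in place of code of your own. Each camera call takes 0.05 s, during which the arm holds its last target. There are 200 camera calls.

TASK

In the dark steel rack one of the two metal plates is a drilling template (two square windows, two round hanging holes and a narrower top tab); a spray can stands in front of it. Set that can aside upright on the bench, hang the template by its two round holes on the two pegs of the black power box, pushed fully home against the box's face and let go, and put the can back upright in its cell in the rack. Keep both cans upright and leave the other can, the plain plate and the red connector where they stand.

Things in the scene. Friction and masses are not known exactly. Their poses are not given: they have to be found in the camera images.
- rack: Dark steel rack fixed to the bench, two lanes at y = +67 and -67 mm. Per lane a square can cell 76 mm inside, centre x = -20 mm, walls 17 mm above the bench, and behind it a plate slot, centre x = +27.5 mm, 13 mm wide (x), 126 mm long (y), walls up to 45 mm above the bench. Spans x -61 to 38, y +-134 mm. Floor 5 mm thick. Origin at bench height between the lanes; x from cans to plates, y left, z up.
- cell_left (a point): Centre of the left (+y) can cell of the rack, on its floor, 5 mm above the bench; axes as the rack.
- cell_right (a point): Centre of the right (-y) can cell of the rack, on its floor, 5 mm above the bench; axes as the rack.
- can_left: Aluminium spray can with a white band and white cap that starts in the left cell, 62 mm diameter up to 160 mm height, cap 49 mm diameter to 190 mm; about 0.3 kg. Origin at the centre of its underside, z up along it.
- can_right: Identical spray can that starts in the right cell. Origin at the centre of its underside, z up along it.
- template: Drilling template, 8 mm aluminium plate, 0.25 kg, upright in the slot behind either can. Lower part 120 mm wide, 100 mm high, two 40 mm square windows; above it a solid tab 88 mm wide, 40 mm high (140 mm in all). Two 14 mm round through holes at y = +40 and -40 mm, 82 mm above the lower edge. Origin: middle of lower edge; x through the thickness, y along the width, z up. Same either way round.
- holes_mid (a point): Point midway between the template's two round holes, mid-thickness, 82 mm above its lower edge; axes as the template.
- blank: Plain aluminium plate without holes, 8 x 120 x 125 mm high, standing in the other slot; not to be moved. Origin at the middle of its lower edge, x along the thickness, z up.
- power_box: Black power box fixed to the bench, no lid, open top, 200 x 300 x 164 mm high (x, y, z), walls 6 mm. Two plain level steel pegs, 8 mm diameter, stick 30 mm out of its -x face at y = +40 and -40 mm, 150 mm above the bench, 14 mm under the rim. Origin at the centre of its underside, x from the pegged face into the box, z up.
- pegs_mid (a point): Point midway between the roots of the two pegs, on the outer surface of the box's pegged face, 150 mm above the bench; axes as the power box (pegs point along -x). With the template home, holes_mid lies 4 mm outside this face and, hanging, 3 mm below this point.
- connector: Red plug connector standing upright on the bench, widest diameter 64 mm, 105 mm high; not to be moved. Origin at the centre of its underside.
- tower: Upright aluminium socket tower fixed to the bench, an obstacle: 64 mm diameter, 220 mm high, foot 90 mm diameter and 6 mm high. Origin at the centre of its underside.
Mind the look-alikes: they are no part of the job. What is shaped like the template but blue is not meant.

How it is judged:
By the outcome, as a careful person would: the job done as asked, in the order asked, and still so for the second after the job is handed in, with the robot touching nothing.
It also fails if it takes over 72 s, if anything falls off the work surface, if the arm or the gripper's body presses on something with over 40 N, if the wrist force passes 120 N, or if a joint passes its speed limit or range.

## Working session

There is one attempt and no reset: what is moved stays moved. The work goes in short steps, Python scripts to look and compute and a tool call to move; the robot and the scene stay as the last step left them, time stands still between calls to the robot, and variables do not carry over. Pictures are saved under pics/ and viewed, about 8 in all and at most 12, crops included, and the job is handed in when it is done.

Besides the shell and the picture viewer there is one more tool, called by a JSON object that holds its "fn" and its "kwargs", one argument or row to a line. apply_moves: Moves the arm, as the interface text tells. Its arguments: {"type":"object","properties":{"deltas":{"type":"array"},"grip_force":{"type":"number"}},"required":["deltas"]}

```bash
mkdir -p pics; cat > h.py <<'E'
import numpy as np, cv2
from plant import robot, viewer, order
from scipy.spatial.transform import Rotation as Ro
def ray(name,u,v,z,c=None):
    c=c or viewer.get_calibration(name); R=np.array(c["R"]);t=np.array(c["t"])
    o=-R.T@t; d=R.T@np.array([(u-c["cx"])/c["fx"],(v-c["cy"])/c["fy"],1]); return o+d*(z-o[2])/d[2]
def proj(name,X,c=None):
    c=c or viewer.get_calibration(name); p=np.array(c["R"])@np.array(X)+np.array(c["t"]); return np.array([c["fx"]*p[0]/p[2]+c["cx"],c["fy"]*p[1]/p[2]+c["cy"]])
E
python3 - <<'E'
from h import *
s=robot.read_state();print({k:np.round(v,3) for k,v in s.items()})
for n in("scene","top"):
    im=viewer.read_camera(n);cv2.imwrite(f"pics/{n}0.png",cv2.resize(im,(800,600),interpolation=cv2.INTER_CUBIC))
    c=viewer.get_calibration(n);R=np.array(c["R"]);print(n,c["fx"],c["cx"],c["cy"],-R.T@c["t"],R.round(2).tolist())
E
```

```text
{'t': np.float64(0.0), 'q': array([-1.278,  0.131,  1.489, -0.   ,  1.523, -0.085]), 'dq': array([-0.001,  0.001,  0.002, -0.001,  0.001, -0.002]), 'joint_torque': array([-2.0000e-03, -5.5984e+01, -4.9176e+01,  7.6000e-02,  3.5000e-02,
       -0.0000e+00]), 'tool_pos': array([ 0.221, -0.557,  0.404]), 'orientation': array([-3.084, -0.59 ,  0.   ]), 'force': array([ 0.548,  0.155, -0.806]), 'wrist_torque': array([ 0.   , -0.038, -0.023]), 'opening': np.float64(0.093)}
scene 509.08341592148344 275.4410482941394 201.8310656011507 [ 0.96364511 -0.72127094  1.25533539] [[0.87, 0.49, 0.0], [0.39, -0.7, -0.6], [-0.29, 0.53, -0.8]]
top 474.6691861382647 287.0838147008275 208.070602280187 [3.38189322e-01 1.82845078e-04 1.24985380e+00] [[0.0, -1.0, -0.0], [-0.99, 0.0, -0.16], [0.16, 0.0, -0.99]]
```

View pics/scene0.png

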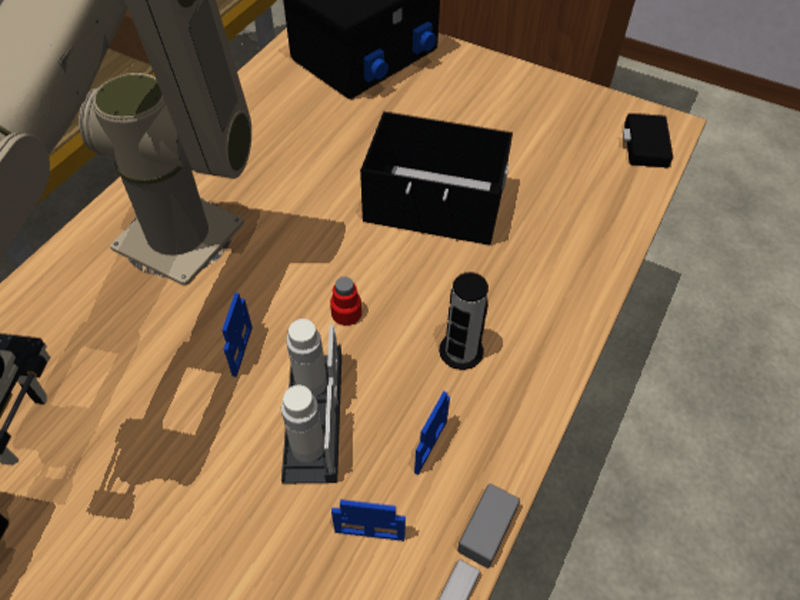

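View pics/top0.png

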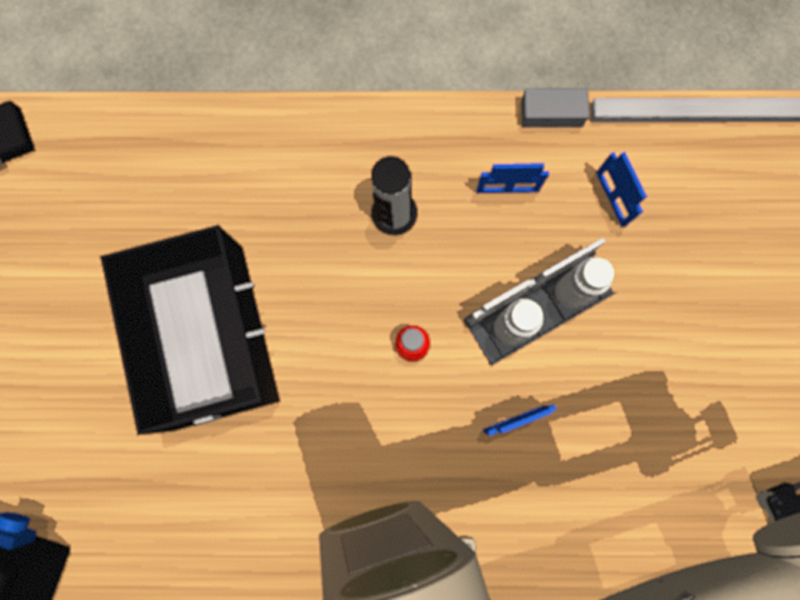

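```bash
python3 - <<'E'
import cv2,numpy as np
t=cv2.imread("pics/top0.png");s=cv2.imread("pics/scene0.png")
r=lambda im,x,y,w,h,k:cv2.resize(im[y:y+h,x:x+w],(w*k,h*k),interpolation=cv2.INTER_CUBIC)
a=r(t,440,220,200,150,4)
cv2.imwrite("pics/a.png",a)
b=np.vstack([r(t,90,210,200,100,2),r(t,90,310,200,130,2)])
c=r(s,270,310,100,185,3)
# gamma for box
b=(255*(b/255.)**.45).astype(np.uint8)
W=np.zeros((600,800,3),np.uint8);W[:b.shape[0],:400]=b;W[:555,450:750]=c
cv2.imwrite("pics/b.png",W)
E
```

```text
(no output)
```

View pics/a.png

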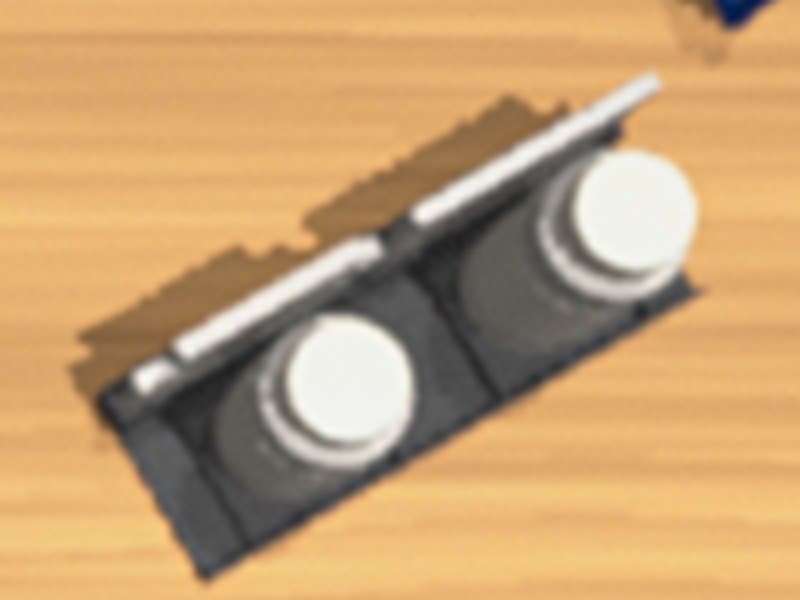

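View pics/b.png

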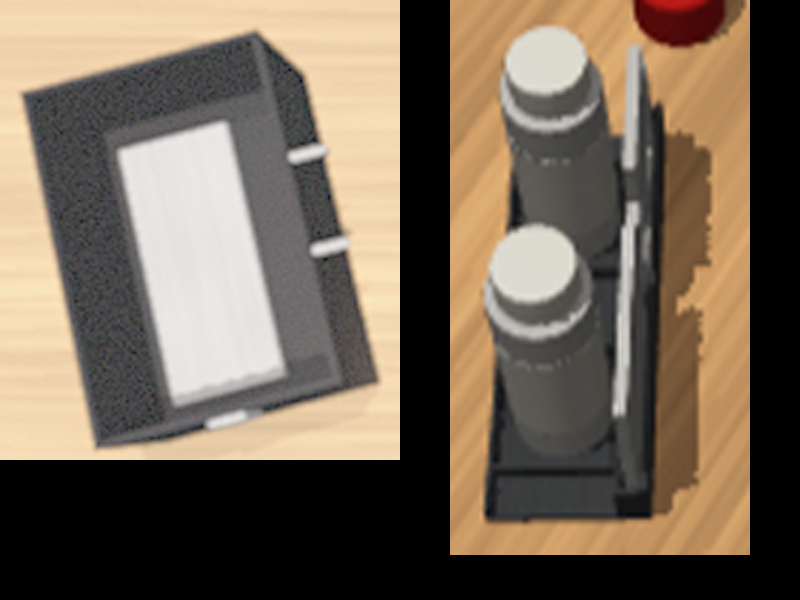

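```bash
cat > fit.py <<'E'
from h import *
from scipy.optimize import least_squares
def fit(name,P,uv,x0,k=0.7,c=None):
    P=np.array(P,float)/1000;uv=(np.array(uv)+.5)*k-.5
    def W(p): return Ro.from_euler('z',p[2]).apply(P)+[p[0],p[1],0]
    f=lambda p:np.concatenate([proj(name,X,c)-u for X,u in zip(W(p),uv)])
    r=least_squares(f,x0,loss='soft_l1'); print(name,r.x.round(4),'res',f(r.x).round(1)); return r.x
E
python3 - <<'E'
from fit import *
box=fit("top",[[-100,150,164],[100,150,164],[-100,-150,164],[100,-150,164],[-100,40,150],[-130,40,150],[-100,-40,150],[-130,-40,150]],
 # corners guess: x from pegged face into box (image left), y = ?
 [[260,403],[139,432.5],[219,226.5],[102,257],[246,334.5],[264,331],[235,288.5],[253.5,285.5]],[.3,.5,1.8])
rack=fit("top",[[-20,67,195],[-20,-67,195],[-61,134,10],[-61,-134,10]],[[527.5,315],[599,272.5],[491.75,365],[615,292.5]],[.3,-.3,.5])
R=Ro.from_euler('z',rack[2]);
for n,p in dict(cellL=[-20,67],cellR=[-20,-67],tmpl=[27.5,67],blank=[27.5,-67]).items(): print(n,(R.apply(np.array(p+[0])/1e3)[:2]+rack[:2]).round(4))
B=Ro.from_euler('z',box[2]);print('pegs',(B.apply([-.1,0,0])[:2]+box[:2]).round(4))
for n,u,v,z in(("conn",413,338,.105),("tower top",391,172,.22),("tower foot",394,216,0.0),("blueA",512,178,.07),("blueB",620,190,.07),("blueC",518,420,.07)): print(n,ray("top",(u+.5)*.7-.5,(v+.5)*.7-.5,z).round(3))
E
```

```text
top [0.4615 0.378  1.8373] res [ 0.3 -0.7 -1.6  2.3 -0.1 -1.3 -1.5 -0.8  0.6  1.1  0.5  0.2  0.6  0.6
  0.1 -0.6]
top [ 0.5295 -0.227   0.5295] res [ 0.  -0.2  0.4 -0.2 -0.4  0.5 -0.1 -0.1]
cellL [ 0.4784 -0.1793]
cellR [ 0.5461 -0.2949]
tmpl [ 0.5194 -0.1553]
blank [ 0.5871 -0.2709]
pegs [0.4878 0.2815]
conn [0.451 0.    0.105]
tower top [0.703 0.035 0.22 ]
tower foot [0.694 0.036 0.   ]
blueA [ 0.745 -0.179  0.07 ]
blueB [ 0.722 -0.373  0.07 ]
blueC [ 0.313 -0.179  0.07 ]
```

```bash
cat >> h.py <<'E'
def pose():
    s=robot.read_state(); R=Ro.from_rotvec(s["orientation"]).as_matrix(); return s,np.array(s["tool_pos"]),R
def plan(x,y,z,jaw=None,n=5,start=None):
    """rows to TCP (x,y,z) m and jaw angle (tool y, world). start=(p,jaw) chains"""
    if start is None:
        s,p,R=pose(); j=np.arctan2(R[1,1],R[0,1])
        print('t %.2f p %s jaw %.4f tilt %.4f F %s open %.4f q6 %.2f'%(s["t"],p.round(4),j,R[2,2]+1,np.round(s["force"],1),s["opening"],s["q"][5]))
    else: p,j=np.array(start[0]),start[1]
    if jaw is None: jaw=j
    d=(np.array([x,y,z])-p)/n; dj=((jaw-j+np.pi)%(2*np.pi)-np.pi)/n   # world ccw
    for i in range(n):
        a=j+i*dj; ty=np.array([np.cos(a),np.sin(a),0]); tx=np.array([-np.sin(a),np.cos(a),0]) ; 
        # tool z down: x = y cross z
        tx=np.cross(ty,[0,0,-1])
        print([round(float(d@tx)*1e3,1),round(float(d@ty)*1e3,1),round(-float(d[2])*1e3,1)],round(-dj,4))
    return ([x,y,z],jaw)
E
python3 -c "
from h import *
plan(.4784,-.1793,.404,-1.041,10)"
```

```text
t 0.10 p [ 0.2213 -0.5575  0.4038] jaw -1.1930 tilt 0.0000 F [-0.3 -0.3 -0.1] open 0.0930 q6 -0.09
[37.8, -25.7, -0.0] -0.0152
[38.2, -25.1, -0.0] -0.0152
[38.6, -24.5, -0.0] -0.0152
[39.0, -23.9, -0.0] -0.0152
[39.3, -23.3, -0.0] -0.0152
[39.7, -22.7, -0.0] -0.0152
[40.0, -22.1, -0.0] -0.0152
[40.4, -21.5, -0.0] -0.0152
[40.7, -20.9, -0.0] -0.0152
[41.0, -20.3, -0.0] -0.0152
```

{"fn": "apply_moves", "kwargs": {
  "deltas": [
    [93,[37.8,-25.7,0],-0.015],
    [93,[38.2,-25,0],-0.015],
    [93,[38.6,-24.5,0],-0.015],
    [93,[39,-24,0],-0.015],
    [93,[39.3,-23.3,0],-0.015]
  ]
}}

```text
t: 0.72
tool_pos: [0.3504, -0.3673, 0.4043]
orientation: [-3.061, -0.705, 0.0]
force: [0.3, -0.7, -0.3]
opening: 0.093
```

{"fn": "apply_moves", "kwargs": {
  "deltas": [
    [93,[39.7,-22.7,0],-0.015],
    [93,[40,-22,0],-0.015],
    [93,[40.4,-21.5,0],-0.015],
    [93,[40.7,-21,0],-0.015],
    [93,[41,-20.3,0],-0.017]
  ]
}}

```text
t: 1.35
tool_pos: [0.4793, -0.1783, 0.4044]
orientation: [-3.032, -0.823, 0.001]
force: [0.5, -0.7, -1.0]
opening: 0.093
```

```bash
python3 - <<'E'
from h import *
import pickle
s,p,R=pose();c=viewer.get_calibration("wrist");im=viewer.read_camera("wrist");pickle.dump(c,open("w1.pkl","wb"))
Rc=np.array(c["R"]);print((-Rc.T@c["t"]).round(3))
for X in([.4784,-.1793,.195],[.4784,-.1793,.165],[.5194,-.1553,.145]):print(proj("wrist",X,c).round(1)*800/560)
cv2.imwrite("pics/w1.png",cv2.resize(im,(800,600),interpolation=cv2.INTER_CUBIC))
plan(.4784,-.1793,.312,-1.041,3)
E
```

```text
[ 0.543 -0.141  0.384]
[399.85714286 344.42857143]
[399.71428571 322.71428571]
[399.85714286 224.71428571]
t 1.40 p [ 0.4812 -0.1746  0.4044] jaw -1.0373 tilt 0.0000 F [ 0.5  3.7 -0.7] open 0.0929 q6 0.59
[-1.6, 0.9, 30.8] 0.0012
[-1.6, 0.9, 30.8] 0.0012
[-1.6, 0.9, 30.8] 0.0012
```

View pics/w1.png

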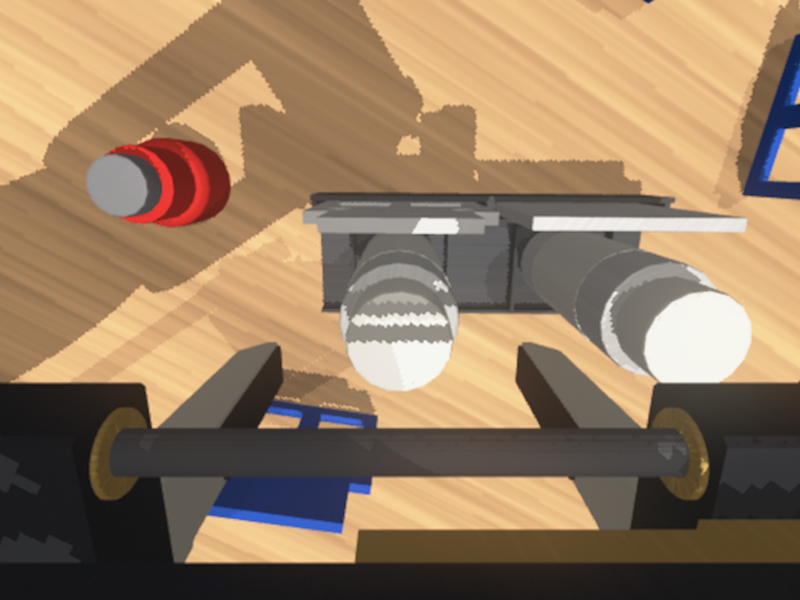

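{"fn": "apply_moves", "kwargs": {
  "deltas": [
    [93,[-1.5,1,30],0.003],
    [93,[-1,1,30],0],
    [93,[0,0,29],0],
    [93,[0,0,0],0],
    [55,[0,0,0],0]
  ],
  "grip_force": 30
}}

```text
t: 2.02
tool_pos: [0.4778, -0.183, 0.3167]
orientation: [3.033, 0.818, 0.001]
force: [0.5, 0.5, 1.1]
opening: 0.0873
```

{"fn": "apply_moves", "kwargs": {
  "deltas": [
    [55,[0,0,0],0],
    [55,[0,0,0],0],
    [55,[0,0,0],0]
  ]
}}

```text
t: 2.4
tool_pos: [0.4778, -0.1828, 0.3166]
orientation: [3.033, 0.818, 0.001]
force: [-0.8, 1.2, 2.8]
opening: 0.0615
```

```bash
python3 -c "
from h import *
plan(.39,-.07,.405,None,4,plan(.4784,-.1793,.365,None,2))
_,p,_=pose();print(p)"
```

```text
t 2.40 p [ 0.4778 -0.1828  0.3166] jaw -1.0440 tilt 0.0000 F [-0.8  1.2  2.8] open 0.0615 q6 0.58
[1.1, -1.3, -24.2] -0.0
[1.1, -1.3, -24.2] -0.0
[-5.4, -34.7, -10.0] -0.0
[-5.4, -34.7, -10.0] -0.0
[-5.4, -34.7, -10.0] -0.0
[-5.4, -34.7, -10.0] -0.0
[ 0.47778181 -0.18275281  0.31655772]
```

{"fn": "apply_moves", "kwargs": {
  "deltas": [
    [55,[0,0,-24],0],
    [55,[1,-1,-25],0],
    [55,[-5,-35,0],0],
    [55,[-5.4,-35,0],0],
    [55,[-5.4,-35,0],0]
  ]
}}

```text
t: 3.02
tool_pos: [0.4106, -0.0978, 0.3643]
orientation: [-3.033, -0.817, 0.001]
force: [0.0, 0.6, -2.5]
opening: 0.0618
```

{"fn": "apply_moves", "kwargs": {
  "deltas": [
    [55,[-5.4,-34,0],0],
    [55,[0,0,25],0],
    [55,[0,0,19],0],
    [55,[0,0,5],0],
    [55,[0,0,3],0]
  ]
}}

```text
t: 3.65
tool_pos: [0.3898, -0.0719, 0.3128]
orientation: [-3.033, -0.818, 0.0]
force: [0.7, -0.1, -2.7]
opening: 0.0617
```

```bash
python3 -c "
from h import *
plan(.39,-.07,.3115,None,1)"
```

```text
t 3.65 p [ 0.3898 -0.0719  0.3128] jaw -1.0441 tilt 0.0000 F [ 0.7 -0.1 -2.7] open 0.0617 q6 0.73
[1.2, -1.5, 1.3] -0.0
```

{"fn": "apply_moves", "kwargs": {
  "deltas": [
    [55,[0,0,1.5],0],
    [55,[0,0,0],0],
    [90,[0,0,0],0],
    [90,[0,0,0],0],
    [90,[0,0,0],0]
  ]
}}

```text
t: 4.28
tool_pos: [0.3899, -0.0719, 0.3116]
orientation: [3.033, 0.818, 0.001]
force: [0.3, -0.5, -1.0]
opening: 0.087
```

{"fn": "apply_moves", "kwargs": {
  "deltas": [
    [90,[0,0,0],0],
    [90,[0,0,-20],0],
    [90,[0,0,-45],0],
    [90,[0,0,-45],0],
    [90,[0,0,0],0]
  ]
}}

```text
t: 4.9
tool_pos: [0.3906, -0.0721, 0.4254]
orientation: [3.029, 0.817, 0.01]
force: [0.5, -0.5, -0.0]
opening: 0.09
```

```bash
python3 -c "
from h import *
plan(.5194,-.1553,.405,.5295,9)"
```

```text
t 4.90 p [ 0.3906 -0.0721  0.4254] jaw -1.0440 tilt 0.0000 F [ 0.5 -0.5 -0. ] open 0.0900 q6 0.73
[7.7, 15.2, 2.3] -0.1748
[5.0, 16.3, 2.3] -0.1748
[2.1, 16.9, 2.3] -0.1748
[-0.9, 17.0, 2.3] -0.1748
[-3.9, 16.6, 2.3] -0.1748
[-6.7, 15.7, 2.3] -0.1748
[-9.3, 14.3, 2.3] -0.1748
[-11.7, 12.4, 2.3] -0.1748
[-13.6, 10.2, 2.3] -0.1748
```

{"fn": "apply_moves", "kwargs": {
  "deltas": [
    [90,[7.7,15.2,0],-0.175],
    [90,[5,16.3,0],-0.175],
    [60,[2,17,0],-0.175],
    [60,[-1,17,0],-0.175],
    [60,[-4,16.6,0],-0.175]
  ]
}}

```text
t: 5.52
tool_pos: [0.4615, -0.1186, 0.4198]
orientation: [-2.394, -2.032, 0.001]
force: [0.2, -0.5, 0.1]
opening: 0.0647
```

{"fn": "apply_moves", "kwargs": {
  "deltas": [
    [60,[-6.7,15.7,4],-0.175],
    [60,[-9.3,14.3,4],-0.175],
    [60,[-11.7,12.4,4],-0.175],
    [60,[-13.6,10.2,0],-0.173],
    [60,[0,0,0],0]
  ]
}}

```text
t: 6.15
tool_pos: [0.5187, -0.1556, 0.4076]
orientation: [-1.564, -2.722, 0.001]
force: [0.0, -1.2, 0.4]
opening: 0.0602
```

```bash
python3 - <<'E'
from h import *
import pickle
plan(.5194,-.1553,.295,.5295,3)
c=viewer.get_calibration("wrist");im=viewer.read_camera("wrist");c2=viewer.get_calibration("wrist")
print(np.abs(np.array(c["t"])-c2["t"]).max());pickle.dump(c,open("w2.pkl","wb"))
R=Ro.from_euler('z',.5295)
for P in([27.5,67+44,145],[27.5,67-44,145],[27.5,67,145]):print((proj("wrist",R.apply(np.array(P)/1e3)+[.5295,-.227,0],c)*800/560).round(1))
cv2.imwrite("pics/w2.png",cv2.resize(im,(800,600),interpolation=cv2.INTER_CUBIC))
E
```

```text
t 6.15 p [ 0.5187 -0.1556  0.4076] jaw 0.5275 tilt 0.0000 F [ 0.  -1.2  0.4] open 0.0602 q6 -0.91
[-0.0, 0.2, 37.5] -0.0007
[-0.0, 0.2, 37.5] -0.0007
[-0.0, 0.2, 37.5] -0.0007
0.0013079212527803974
[400.6 229.6]
[400.7 380.4]
[400.7 308.4]
```

View pics/w2.png

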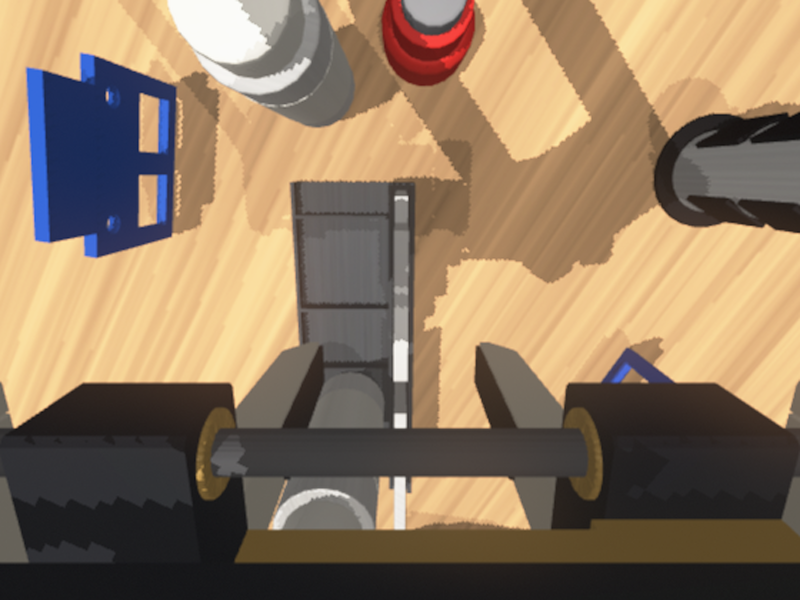

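{"fn": "apply_moves", "kwargs": {
  "deltas": [
    [60,[0,0,37.5],-0.002],
    [60,[0,0.5,37.5],0],
    [40,[0,0,37.5],0],
    [40,[0,0,0],0],
    [20,[0,0,0],0]
  ]
}}

```text
t: 6.82
tool_pos: [0.5192, -0.155, 0.2982]
orientation: [1.562, 2.724, 0.0]
force: [-0.4, -1.3, 0.6]
opening: 0.0344
```

{"fn": "apply_moves", "kwargs": {
  "deltas": [
    [10,[0,0,0],0],
    [0,[0,0,0],0],
    [0,[0,0,0],0],
    [0,[0,0,0],0],
    [0,[0,0,0],0]
  ],
  "grip_force": 45
}}

```text
t: 7.45
tool_pos: [0.5193, -0.1552, 0.2978]
orientation: [1.56, 2.725, 0.0]
force: [-1.6, 0.2, 5.8]
opening: 0.0078
```

```bash
python3 - <<'E'
from h import *
a=plan(.5194,-.1553,.435,None,3)
# standoff 70 mm outside face: holes_mid
b=1.8373; off=np.array([.4878,.2815])-.075*np.array([np.cos(b),np.sin(b)])
print(off)
plan(off[0],off[1],.43,b,9,plan(.53,-.10,.435,None,1,a))
E
```

```text
t 7.45 p [ 0.5193 -0.1552  0.2978] jaw 0.5309 tilt 0.0000 F [-1.6  0.2  5.8] open 0.0078 q6 -0.92
[-0.0, 0.0, -45.7] -0.0
[-0.0, 0.0, -45.7] -0.0
[-0.0, 0.0, -45.7] -0.0
[0.50755201 0.20914768]
[42.3, 37.1, -0.0] -0.0
[30.9, 15.2, 0.6] -0.1452
[28.4, 19.5, 0.6] -0.1452
[25.2, 23.4, 0.6] -0.1452
[21.6, 26.8, 0.6] -0.1452
[17.5, 29.7, 0.6] -0.1452
[13.0, 31.9, 0.6] -0.1452
[8.2, 33.4, 0.6] -0.1452
[3.3, 34.3, 0.6] -0.1452
[-1.7, 34.4, 0.6] -0.1452
```

{"fn": "apply_moves", "kwargs": {
  "deltas": [
    [0,[0,0,-25],0],
    [0,[0,0,-45],0],
    [0,[0,0,-45],0],
    [0,[0,0,-22],0],
    [0,[42,37,0],0]
  ]
}}

```text
t: 8.07
tool_pos: [0.5299, -0.1022, 0.4361]
orientation: [1.566, 2.719, -0.0]
force: [1.1, 1.1, -3.7]
opening: 0.0077
```

{"fn": "apply_moves", "kwargs": {
  "deltas": [
    [0,[31,15.2,0],-0.145],
    [0,[28.4,19.5,0],-0.145],
    [0,[25.2,23.4,0],-0.145],
    [0,[21.6,26.8,0],-0.145],
    [0,[17.5,29.7,0],-0.145]
  ]
}}

```text
t: 8.7
tool_pos: [0.5166, 0.0728, 0.433]
orientation: [-0.485, -3.103, 0.0]
force: [-0.2, -0.7, -2.0]
opening: 0.008
```

{"fn": "apply_moves", "kwargs": {
  "deltas": [
    [0,[13,32,0],-0.145],
    [0,[8.2,33.4,0],-0.145],
    [0,[3.3,34.3,0],-0.145],
    [0,[-1.7,34.4,0],-0.145],
    [0,[0,0,0],0]
  ]
}}

```text
t: 9.32
tool_pos: [0.5066, 0.2112, 0.4329]
orientation: [0.422, -3.112, -0.001]
force: [0.1, -1.1, -2.9]
opening: 0.0075
```

```bash
python3 - <<'E'
from h import *
import pickle
plan(.5075,.2091,.3608,1.8373,3)
c=viewer.get_calibration("wrist");im=viewer.read_camera("wrist");pickle.dump(c,open("w3.pkl","wb"))
im2=viewer.read_camera("top")
plan(.5075,.2091,.3608,1.8373,3)
cv2.imwrite("pics/w3.png",cv2.resize(im,(800,600),interpolation=cv2.INTER_CUBIC))
cv2.imwrite("pics/t3full.png",im2)
t=im2[140:320,50:290];t=(255*(t/255.)**.5).astype(np.uint8)
cv2.imwrite("pics/t3.png",cv2.resize(t,(800,600),interpolation=cv2.INTER_CUBIC))
E
```

```text
t 9.32 p [0.5066 0.2112 0.4329] jaw 1.8401 tilt 0.0000 F [ 0.1 -1.1 -2.9] open 0.0075 q6 -1.54
[-0.1, -0.7, 24.0] 0.0009
[-0.1, -0.7, 24.0] 0.0009
[-0.1, -0.7, 24.0] 0.0009
t 9.43 p [0.507  0.2092 0.4331] jaw 1.8354 tilt 0.0000 F [-0.1  0.2 -2.1] open 0.0078 q6 -1.54
[-0.1, -0.1, 24.1] -0.0006
[-0.1, -0.1, 24.1] -0.0006
[-0.1, -0.1, 24.1] -0.0006
```

View pics/w3.png

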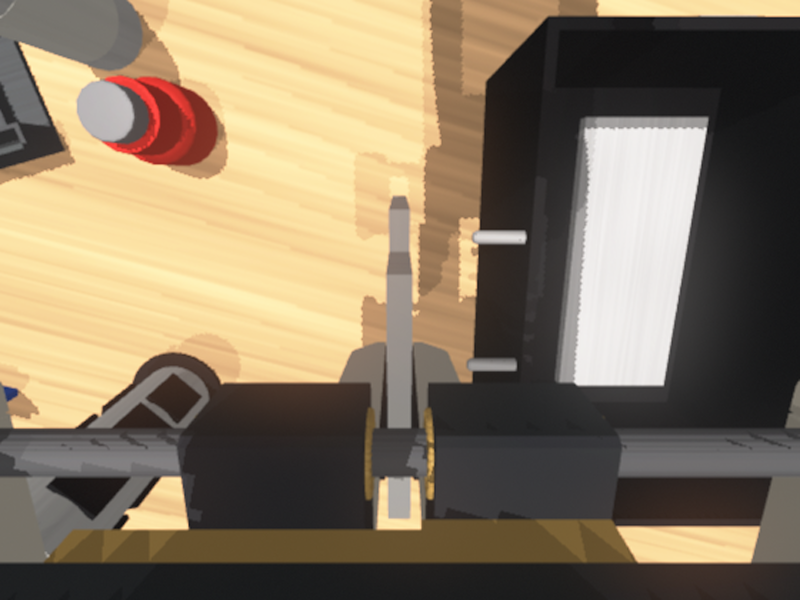

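```bash
python3 - <<'E'
from fit import *
import pickle
c=pickle.load(open("w3.pkl","rb"))
box=fit("wrist",[[-100,40,150],[-130,40,150],[-100,-40,150],[-130,-40,150],[-100,150,164],[-100,150,0]],[[526,237],[473,237],[516,364.5],[468,365],[548,17],[487,83]],[.4615,.378,1.8373],c=c)
B=Ro.from_euler('z',box[2]);pm=B.apply([-.1,0,.15])+[box[0],box[1],0];print('pegs',pm.round(4))
p=np.array([.5066,.2112,.4329]);j=1.8401;T=np.column_stack([[-np.sin(j),np.cos(j),0],[np.cos(j),np.sin(j),0],[0,0,-1]])
T[:,0]=np.cross(T[:,1],T[:,2])
for q in([.044,-.004,.1528],[.044,.004,.1528],[.06,-.004,.1928],[.06,.004,.1928],[.06,0,.2928]): print(((proj("wrist",p+T@np.array(q),c)+.5)/.7-.5).round(1))
# scene check of pegs from top fit
im=cv2.imread("pics/w3.png")[170:400,340:560];cv2.imwrite("pics/w3c.png",cv2.resize(im,None,fx=2.6,fy=2.6,interpolation=cv2.INTER_CUBIC))
E
```

```text
wrist [0.4632 0.3794 1.8427] res [-0.7  0.5  0.3  0.5 -0.   0.2  0.1 -0.1  0.5 -0.3 -0.7 -1.1]
pegs [0.4901 0.2831 0.15  ]
[385.4 274.3]
[412.  274.3]
[388.  209.6]
[409.3 209.6]
[398.6 196. ]
```

View pics/w3c.png

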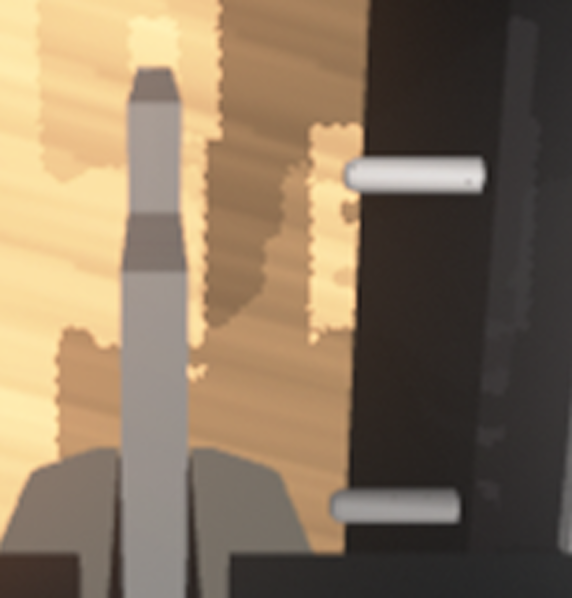

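```bash
python3 - <<'E'
from h import *
plan(.5102,.2109,.3608,1.842,3)
E
```

```text
t 9.43 p [0.507  0.2092 0.4331] jaw 1.8354 tilt 0.0000 F [-0.1  0.2 -2.1] open 0.0078 q6 -1.54
[-1.2, 0.3, 24.1] -0.0022
[-1.2, 0.3, 24.1] -0.0022
[-1.2, 0.3, 24.1] -0.0022
```

{"fn": "apply_moves", "kwargs": {
  "deltas": [
    [0,[-1.2,0,24],-0.002],
    [0,[-1.2,0.4,24],-0.002],
    [0,[-1.2,0.4,24],-0.002],
    [0,[0,0,0],0],
    [0,[0,0,0],0]
  ]
}}

```text
t: 10.05
tool_pos: [0.5108, 0.2103, 0.3627]
orientation: [-0.422, 3.112, -0.0]
force: [0.0, 0.6, -2.5]
opening: 0.0078
```

```bash
python3 - <<'E'
from h import *
import pickle
plan(.5102,.2109,.3608,1.842,1)
c=viewer.get_calibration("wrist");im=viewer.read_camera("wrist");pickle.dump(c,open("w4.pkl","wb"))
s,p,R=pose();pickle.dump((p,R),open("p4.pkl","wb"))
b=cv2.resize(im,(800,600),interpolation=cv2.INTER_CUBIC)[150:420,340:600]
b=(255*(b/255.)**.7).astype(np.uint8)
cv2.imwrite("pics/w4.png",cv2.resize(b,(520,540),interpolation=cv2.INTER_CUBIC))
E
```

```text
t 10.05 p [0.5108 0.2103 0.3627] jaw 1.8405 tilt 0.0000 F [ 0.   0.6 -2.5] open 0.0078 q6 -1.54
[0.4, 0.7, 1.9] -0.0015
```

View pics/w4.png

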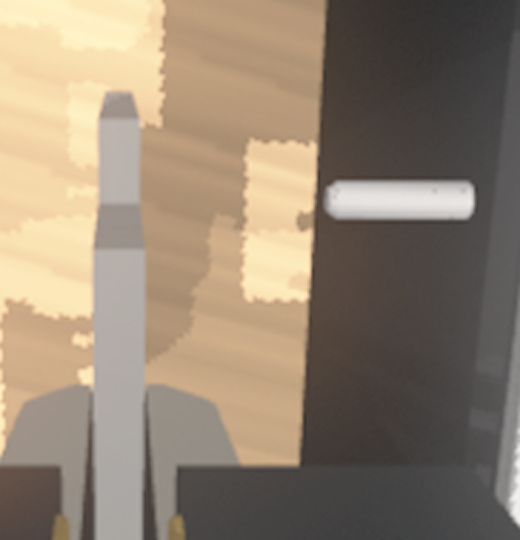

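```bash
python3 - <<'E'
from h import *
import pickle
c=pickle.load(open("w4.pkl","rb"));p,R=pickle.load(open("p4.pkl","rb"))
P=lambda q:((proj("wrist",p+R@np.array(q),c)+.5)/.7-.5).round(1)
d=p[2]-.15
for q in([.04,0,d],[.04,.045,d],[.04,.075,d],[.041,.06,d],[.044,0,.1528],[.06,0,.1928]):print(q,P(q))
b=1.8427;e=np.array([-np.sin(b),np.cos(b),0])
pm=np.array([.4901,.2831,.15]);print('lateral TCP-pegs along box y mm',((p-pm)@e)*1e3)
E
```

```text
[0.04, 0, np.float64(0.2131993572141143)] [399.3 253.2]
[0.04, 0.045, np.float64(0.2131993572141143)] [503.8 253.1]
[0.04, 0.075, np.float64(0.2131993572141143)] [573.6 253.1]
[0.041, 0.06, np.float64(0.2131993572141143)] [538.9 250.8]
[0.044, 0, 0.1528] [399.5 274.9]
[0.06, 0, 0.1928] [399.3 209.8]
lateral TCP-pegs along box y mm -0.5629890039231551
```

{"fn": "apply_moves", "kwargs": {
  "deltas": [
    [0,[0.8,0,1.5],-0.0015],
    [0,[0,12,0],0],
    [0,[0,14,0],0],
    [0,[0,10,0],0],
    [0,[0,0,0],0]
  ]
}}

```text
t: 10.72
tool_pos: [0.4995, 0.2465, 0.3602]
orientation: [0.43, -3.112, -0.0]
force: [-0.3, -0.3, -3.2]
opening: 0.0075
```

{"fn": "apply_moves", "kwargs": {
  "deltas": [
    [0,[0,4,0],0],
    [0,[0,4,0],0],
    [0,[0,4,0],0],
    [0,[0,4,0],0],
    [0,[0,0,0],0]
  ]
}}

```text
t: 11.35
tool_pos: [0.4956, 0.261, 0.3603]
orientation: [-0.427, 3.112, 0.0]
force: [1.0, -0.3, -2.9]
opening: 0.0079
```

```bash
python3 - <<'E'
from h import *
plan(.5102,.2109,.3608,1.842,1)
s,p,R=pose();b=1.8427;pm=np.array([.4901,.2831,.15]);print('out,lat mm',-(p-pm)@[np.cos(b),np.sin(b),0]*1e3,(p-pm)@[-np.sin(b),np.cos(b),0]*1e3,s["wrist_torque"])
E
```

```text
t 11.35 p [0.4956 0.261  0.3603] jaw 1.8438 tilt 0.0000 F [ 1.  -0.3 -2.9] open 0.0079 q6 -1.45
[-0.5, -52.2, -0.5] 0.0018
out,lat mm 22.730289577626838 0.6356172532283301 [ 0.1200034  -0.16157321 -0.00242159]
```

{"fn": "apply_moves", "kwargs": {
  "deltas": [
    [0,[0,5,0],0],
    [0,[0,5,0],0],
    [0,[0,4,0],0],
    [0,[0,2,0],0],
    [0,[0,0,0],0]
  ]
}}

```text
t: 11.98
tool_pos: [0.4913, 0.2764, 0.3602]
orientation: [0.427, -3.112, 0.0]
force: [-0.8, -0.1, -2.7]
opening: 0.0077
```

{"fn": "apply_moves", "kwargs": {
  "deltas": [
    [0,[0,1,0],0],
    [0,[0,1,0],0],
    [0,[0,1,0],0],
    [0,[0,0,0],0]
  ]
}}

```text
t: 12.48
tool_pos: [0.4907, 0.2785, 0.3603]
orientation: [-0.426, 3.112, -0.002]
force: [0.4, -4.8, -1.0]
opening: 0.0076
```

```bash
cat > chk.py <<'E'
from h import *
plan(.5102,.2109,.3608,1.842,1)
s,p,R=pose();b=1.8427;pm=np.array([.4901,.2831,.15]);print('out,lat mm',-(p-pm)@[np.cos(b),np.sin(b),0]*1e3,(p-pm)@[-np.sin(b),np.cos(b),0]*1e3,s["wrist_torque"],'Fin',np.array(s['force'])@[np.cos(b),np.sin(b),0])
E
python3 chk.py
```

```text
t 12.47 p [0.4907 0.2785 0.3603] jaw 1.8430 tilt 0.0000 F [ 0.4 -4.8 -1. ] open 0.0076 q6 -1.42
[-0.6, -70.3, -0.5] 0.001
out,lat mm 4.60703693942466 0.6266821986083907 [-0.918753   -0.29400113 -0.05057682] Fin -4.711382974256377
```

{"fn": "apply_moves", "kwargs": {
  "deltas": [
    [0,[0,1,0],0],
    [0,[0,0,1.5],0],
    [0,[0,0.5,1.5],0],
    [0,[0,0.5,0],0],
    [0,[0,0,0],0]
  ]
}}

```text
t: 13.1
tool_pos: [0.4909, 0.2792, 0.3579]
orientation: [-0.424, 3.111, -0.007]
force: [2.2, -12.4, 2.3]
opening: 0.0077
```

```bash
python3 chk.py
```

```text
t 13.10 p [0.4909 0.2792 0.3579] jaw 1.8420 tilt 0.0000 F [  2.2 -12.4   2.3] open 0.0077 q6 -1.41
[-0.3, -71.0, -2.9] -0.0
out,lat mm 3.9700216582557655 0.25466330880584753 [-2.42887377 -0.70482554 -0.05193377] Fin -12.496270153807457
```

{"fn": "apply_moves", "kwargs": {
  "deltas": [
    [10,[0,0,0],0],
    [20,[0,0,0],0],
    [32,[0,0,0],0],
    [32,[0,0,0],0],
    [32,[0,0,0],0]
  ]
}}

```text
t: 13.72
tool_pos: [0.4899, 0.2812, 0.3573]
orientation: [-0.427, 3.112, 0.0]
force: [-0.3, -1.1, 0.3]
opening: 0.0319
```

{"fn": "apply_moves", "kwargs": {
  "deltas": [
    [32,[0,0,-15],0],
    [32,[0,0,-40],0],
    [32,[0,0,-40],0],
    [32,[0,-20,0],0],
    [50,[0,0,0],0]
  ]
}}

```text
t: 14.35
tool_pos: [0.4957, 0.2607, 0.4526]
orientation: [-0.425, 3.112, -0.0]
force: [0.4, 0.2, -0.7]
opening: 0.0379
```

```bash
python3 - <<'E'
from h import *
import pickle
plan(.39,-.07,.445,2.0,8,plan(.47,.14,.45,None,2))
c=viewer.get_calibration("wrist");im=viewer.read_camera("wrist");t=viewer.read_camera("top")
pickle.dump(c,open("w5.pkl","wb"))
a=cv2.resize(im[:300],(560,300)); b=cv2.resize(t[150:310,60:340],(525,300))
g=lambda x:(255*(x/255.)**.6).astype(np.uint8)
cv2.imwrite("pics/w5.png",np.vstack([g(a),cv2.copyMakeBorder(g(b),0,0,0,35,cv2.BORDER_CONSTANT)]))
B=Ro.from_euler('z',1.8427)
for q in([-.004,.044,.202],[-.004,-.044,.202],[-.004,.06,.165],[-.008,.044,.205],[0,.044,.205]):
    X=B.apply(q)+[.4901,.2831,.003];print(proj("wrist",X,c).round(1),proj("top",X).round(1))
E
```

```text
t 14.35 p [0.4957 0.2607 0.4526] jaw 1.8420 tilt 0.0000 F [ 0.4  0.2 -0.7] open 0.0379 q6 -1.45
[28.6, -54.7, 1.3] -0.0
[28.6, -54.7, 1.3] -0.0
[16.7, -22.6, 0.6] -0.0197
[17.1, -22.3, 0.6] -0.0197
[17.5, -21.9, 0.6] -0.0197
[18.0, -21.6, 0.6] -0.0197
[18.4, -21.2, 0.6] -0.0197
[18.8, -20.9, 0.6] -0.0197
[19.2, -20.5, 0.6] -0.0197
[19.6, -20.1, 0.6] -0.0197
[305.6 163.1] [168.2 232.8]
[303.2 274.4] [159.2 195.1]
[302.4 137.5] [173.9 241.2]
[300.3 163.7] [169.7 232.2]
[311.6 163.7] [166.1 233.1]
```

View pics/w5.png

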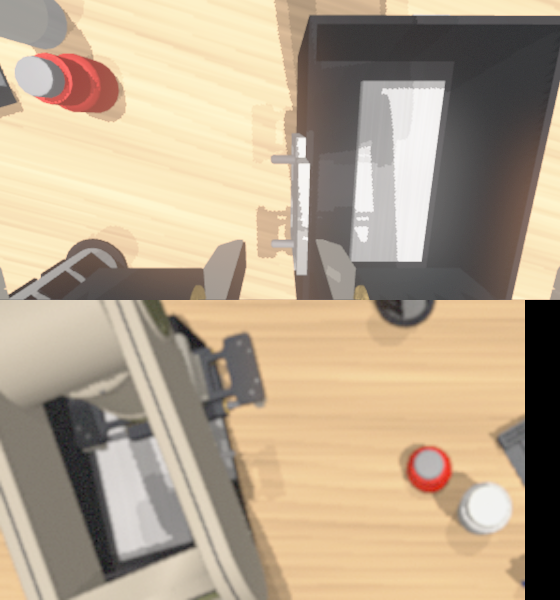

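```bash
python3 - <<'E'
from h import *
import pickle
c=pickle.load(open("w5.pkl","rb"));im=cv2.imread("pics/w5.png",0)
B=Ro.from_euler('z',1.8427)
for n,q in dict(corner=[0,.15,.164],rim50=[0,.1,.164],rim0=[0,0,.164],low=[0,.15,0]).items(): print(n,proj("wrist",B.apply(q)+[.4901,.2831,0],c).round(1))
for r in(90,130,150,200,230): print(r,im[r,288:322].tolist())
big=cv2.resize(cv2.imread("pics/w5.png")[5:290,262:362],(280,798))
big2=cv2.resize(cv2.imread("pics/w5.png")[120:200,265:325],(510,680));W=np.zeros((600,800,3),np.uint8);W[:600,:210]=cv2.resize(big,(210,600));W[:600,220:670]=cv2.resize(big2,(450,600));cv2.imwrite("pics/w5c.png",W)
E
```

```text
corner [309.6  15. ]
rim50 [308.   85.8]
rim0 [305.3 207. ]
low [297.4  56.7]
90 [236, 217, 193, 191, 190, 188, 185, 184, 167, 120, 93, 92, 92, 90, 90, 88, 89, 87, 86, 90, 93, 94, 93, 91, 91, 90, 90, 90, 89, 89, 88, 88, 86, 86]
130 [169, 169, 169, 170, 170, 169, 171, 163, 135, 103, 101, 100, 99, 99, 99, 97, 97, 97, 99, 102, 103, 106, 106, 106, 103, 97, 97, 96, 95, 95, 94, 95, 93, 94]
150 [166, 166, 165, 171, 180, 172, 159, 163, 179, 211, 240, 247, 246, 246, 246, 246, 246, 224, 110, 113, 113, 113, 113, 113, 110, 105, 100, 101, 100, 98, 98, 98, 98, 97]
200 [228, 228, 220, 200, 180, 158, 156, 156, 156, 163, 198, 235, 244, 244, 244, 244, 244, 244, 244, 244, 222, 128, 104, 104, 104, 103, 102, 102, 104, 109, 114, 114, 115, 114]
230 [188, 184, 171, 158, 157, 156, 158, 157, 158, 179, 199, 199, 192, 182, 183, 183, 196, 210, 205, 181, 134, 101, 101, 101, 102, 100, 100, 101, 103, 102, 102, 102, 102, 101]
```

View pics/w5c.png

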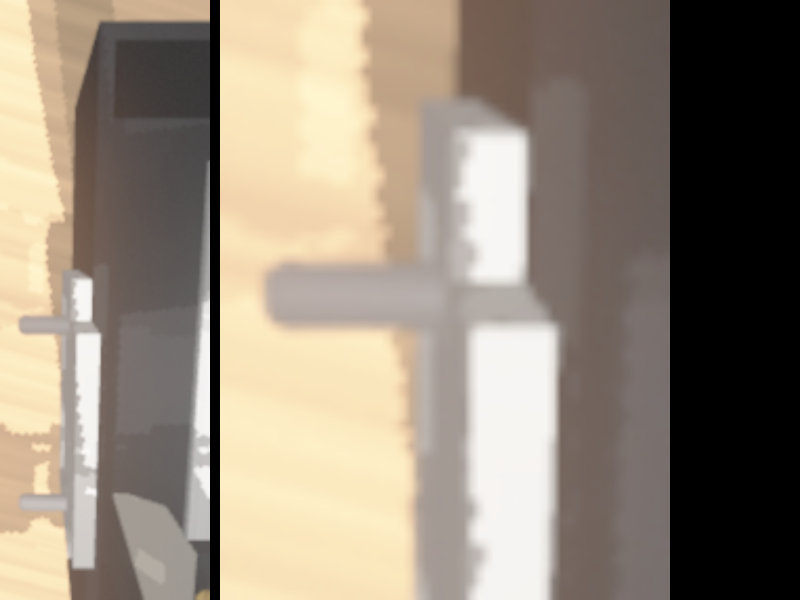

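```bash
python3 - <<'E'
from h import *
plan(.5089,.2157,.331,1.8427,1,plan(.5089,.2157,.4526,1.8427,1))
E
```

```text
t 14.45 p [0.4952 0.2614 0.4511] jaw 1.8426 tilt 0.0000 F [ 0.1  0.7 -0.6] open 0.0456 q6 -1.45
[-0.9, -47.7, -1.5] -0.0001
[0.0, 0.0, 121.6] -0.0
```

{"fn": "apply_moves", "kwargs": {
  "deltas": [
    [10,[0,-48,0],0],
    [0,[0,0,0],0],
    [0,[0,0,40],0],
    [0,[0,0,40],0],
    [0,[0,0,40],0]
  ],
  "grip_force": 10
}}

```text
t: 15.08
tool_pos: [0.5076, 0.2163, 0.3301]
orientation: [0.427, -3.111, -0.001]
force: [-0.4, 0.3, -1.0]
opening: 0.0045
```

{"fn": "apply_moves", "kwargs": {
  "deltas": [
    [0,[0,10,0],0],
    [0,[0,10,0],0],
    [0,[0,10,0],0],
    [0,[0,7,0],0],
    [0,[0,2,0],0]
  ]
}}

```text
t: 15.7
tool_pos: [0.4978, 0.2538, 0.3331]
orientation: [-0.428, 3.111, 0.001]
force: [-0.7, -0.0, -0.0]
opening: -0.0
```

```bash
python3 chk.py
```

```text
t 15.70 p [0.4978 0.2538 0.3331] jaw 1.8443 tilt 0.0000 F [-0.7 -0.  -0. ] open -0.0000 q6 -1.46
[-0.3, -44.7, -27.7] 0.0023
out,lat mm 30.292776294291922 0.43942187992545734 [ 0.06897029 -0.15369005  0.00587873] Fin 0.16642303468580263
```

{"fn": "apply_moves", "kwargs": {
  "deltas": [
    [0,[0,2,0],0],
    [0,[0,2,0],0],
    [0,[0,1,0],0],
    [0,[0,1,0],0],
    [0,[0,0,0],0]
  ]
}}

```text
t: 16.32
tool_pos: [0.4962, 0.2588, 0.3322]
orientation: [0.427, -3.112, 0.0]
force: [-0.4, -0.4, -0.1]
opening: 0.0003
```

```bash
python3 chk.py
```

```text
t 16.32 p [0.4962 0.2588 0.3322] jaw 1.8434 tilt 0.0000 F [-0.4 -0.4 -0.1] open 0.0003 q6 -1.45
[-0.6, -49.9, -28.6] 0.0014
out,lat mm 25.050089044848495 0.6151325806477 [ 0.06714127 -0.18068158 -0.00169742] Fin -0.26401657135691975
```

{"fn": "apply_moves", "kwargs": {
  "deltas": [
    [0,[0,1.5,0],0],
    [0,[0,1.5,0],0],
    [0,[0,1,0],0],
    [0,[0,1,0],0],
    [0,[0,0,0],0]
  ]
}}

```text
t: 16.95
tool_pos: [0.4957, 0.2609, 0.3324]
orientation: [-0.424, 3.113, -0.01]
force: [1.8, -18.1, 3.1]
opening: 0.0006
```

```bash
python3 chk.py
```

```text
t 16.95 p [0.4957 0.2609 0.3324] jaw 1.8417 tilt 0.0000 F [  1.8 -18.1   3.1] open 0.0006 q6 -1.45
[-0.6, -52.1, -28.4] -0.0003
out,lat mm 22.874886246331613 0.5280805427198426 [-2.93409781 -0.60869927  0.02577773] Fin -17.8802624447736
```

{"fn": "apply_moves", "kwargs": {
  "deltas": [
    [0,[0,-10,0],0],
    [0,[0,-30,0],0],
    [0,[0,-20,-20],0],
    [40,[0,0,-50],0],
    [90,[0,0,-40],0]
  ]
}}

```text
t: 17.58
tool_pos: [0.5112, 0.2054, 0.4458]
orientation: [-0.425, 3.11, 0.001]
force: [1.0, 0.4, -0.4]
opening: 0.0162
```

```bash
python3 - <<'E'
from h import *
plan(.39,-.0719,.43,2.0,9)
for n in("top","wrist"):
    cv2.imwrite(f"pics/{n}6.png",viewer.read_camera(n))
import pickle;
E
```

```text
t 17.57 p [0.5112 0.2054 0.4458] jaw 1.8426 tilt 0.0000 F [ 1.   0.4 -0.4] open 0.0162 q6 -1.55
[21.2, -26.1, 1.8] -0.0175
[21.7, -25.7, 1.8] -0.0175
[22.1, -25.3, 1.8] -0.0175
[22.6, -24.9, 1.8] -0.0175
[23.0, -24.5, 1.8] -0.0175
[23.4, -24.1, 1.8] -0.0175
[23.9, -23.7, 1.8] -0.0175
[24.3, -23.3, 1.8] -0.0175
[24.7, -22.8, 1.8] -0.0175
```

{"fn": "apply_moves", "kwargs": {
  "deltas": [
    [90,[21,-26,2],-0.0175],
    [90,[21.7,-25.7,2],-0.0175],
    [90,[22,-25.3,2],-0.0175],
    [90,[22.6,-25,2],-0.0175],
    [90,[23,-24.5,2],-0.0175]
  ]
}}

```text
t: 18.3
tool_pos: [0.4436, 0.0509, 0.4328]
orientation: [-0.564, 3.09, 0.0]
force: [0.3, -0.8, 0.4]
opening: 0.0737
```

{"fn": "apply_moves", "kwargs": {
  "deltas": [
    [90,[23.4,-24,2],-0.0175],
    [90,[23.9,-23.7,2],-0.0175],
    [90,[24.3,-23.3,2],-0.0175],
    [90,[24.7,-22.8,2],-0.0175],
    [90,[0,0,0],0]
  ]
}}

```text
t: 18.92
tool_pos: [0.3897, -0.0727, 0.4247]
orientation: [-0.666, 3.07, -0.001]
force: [0.6, 1.5, 0.5]
opening: 0.09
```

```bash
python3 - <<'E'
from h import *
plan(.39,-.0719,.312,2.0,3)
E
```

```text
t 18.93 p [ 0.3897 -0.0727  0.4247] jaw 1.9979 tilt 0.0000 F [0.6 1.5 0.5] open 0.0900 q6 -2.31
[-0.2, 0.2, 37.6] -0.0007
[-0.2, 0.2, 37.6] -0.0007
[-0.2, 0.2, 37.6] -0.0007
```

{"fn": "apply_moves", "kwargs": {
  "deltas": [
    [90,[0,0,37.5],0],
    [90,[0,1,37.5],0],
    [90,[0,0,37],0],
    [90,[0,0,0],0],
    [70,[0,0,0],0]
  ]
}}

```text
t: 19.55
tool_pos: [0.3906, -0.0702, 0.3139]
orientation: [-0.671, 3.068, -0.001]
force: [0.2, -0.5, 1.4]
opening: 0.0841
```

{"fn": "apply_moves", "kwargs": {
  "deltas": [
    [55,[0,0,0],0],
    [55,[0,0,0],0],
    [55,[0,0,0],0],
    [55,[0,0,0],0]
  ],
  "grip_force": 30
}}

```text
t: 20.05
tool_pos: [0.3903, -0.0705, 0.3134]
orientation: [-0.67, 3.068, -0.001]
force: [-0.6, 2.5, 6.0]
opening: 0.0619
```

```bash
python3 - <<'E'
from h import *
plan(.478,-.181,.362,2.06,5,plan(.39,-.0719,.362,2.0,2))
E
```

```text
t 20.05 p [ 0.3903 -0.0705  0.3134] jaw 2.0009 tilt 0.0000 F [-0.6  2.5  6. ] open 0.0619 q6 -2.31
[0.5, -0.6, -24.3] 0.0005
[0.5, -0.6, -24.3] 0.0005
[-6.9, -27.2, -0.0] -0.012
[-6.6, -27.2, -0.0] -0.012
[-6.3, -27.3, -0.0] -0.012
[-5.9, -27.4, -0.0] -0.012
[-5.6, -27.5, -0.0] -0.012
```

{"fn": "apply_moves", "kwargs": {
  "deltas": [
    [55,[0,0,-24],0],
    [55,[0,0,-25],0],
    [55,[-7,-27,0],-0.012],
    [55,[-6.6,-27,0],-0.012],
    [55,[-6.3,-27,0],-0.012]
  ]
}}

```text
t: 20.68
tool_pos: [0.4429, -0.1358, 0.3609]
orientation: [0.726, -3.056, -0.001]
force: [0.5, 0.0, -2.7]
opening: 0.0612
```

{"fn": "apply_moves", "kwargs": {
  "deltas": [
    [55,[-6,-28,0],-0.012],
    [55,[-5.6,-28,0],-0.012],
    [55,[0,0,0],0],
    [55,[0,0,0],0]
  ]
}}

```text
t: 21.18
tool_pos: [0.478, -0.1794, 0.3606]
orientation: [0.761, -3.047, -0.002]
force: [-0.3, 0.5, -2.8]
opening: 0.0615
```

```bash
python3 - <<'E'
from h import *
plan(.478,-.181,.3184,2.06,3)
im=viewer.read_camera("wrist");top=viewer.read_camera("top");c=viewer.get_calibration("wrist")
a=cv2.resize(im,(560,420));W=np.zeros((600,800,3),np.uint8);W[:420,:560]=a
W[300:600,400:800]=cv2.resize(top[150:285,280:460],(400,300),interpolation=cv2.INTER_CUBIC)
cv2.imwrite("pics/w7.png",W)
print(proj("top",[.4784,-.1793,.245]).round(1),[ (proj("wrist",q,c)).round(1).tolist() for q in([.478,-.181,.245],[.4784,-.1793,.05])])
E
```

```text
t 21.18 p [ 0.478  -0.1794  0.3606] jaw 2.0606 tilt 0.0000 F [-0.3  0.5 -2.8] open 0.0615 q6 -2.52
[0.2, -0.5, 14.1] 0.0002
[0.2, -0.5, 14.1] 0.0002
[0.2, -0.5, 14.1] 0.0002
[373.  217.1] [[274.0, 333.7], [278.4, 200.8]]
```

{"fn": "apply_moves", "kwargs": {
  "deltas": [
    [55,[0,-1.3,14],0],
    [55,[0,0,14],0],
    [55,[0,0,8],0],
    [55,[0,0,3],0],
    [55,[0,0,2],0]
  ]
}}

```text
t: 21.9
tool_pos: [0.479, -0.1809, 0.3202]
orientation: [-0.762, 3.048, -0.0]
force: [0.7, -0.2, -2.9]
opening: 0.0614
```

```bash
python3 -c "
from h import *
plan(.478,-.181,.3184,2.06,1)"
```

```text
t 21.90 p [ 0.479  -0.1809  0.3202] jaw 2.0610 tilt 0.0000 F [ 0.7 -0.2 -2.9] open 0.0614 q6 -2.52
[1.0, 0.4, 1.8] 0.001
```

{"fn": "apply_moves", "kwargs": {
  "deltas": [
    [55,[0,0,1],0],
    [55,[0,0,1],0],
    [55,[0,0,0],0],
    [55,[0,0,0],0]
  ]
}}

```text
t: 22.4
tool_pos: [0.4791, -0.1809, 0.3185]
orientation: [-0.762, 3.047, -0.001]
force: [-0.1, -1.4, -1.9]
opening: 0.0614
```

{"fn": "apply_moves", "kwargs": {
  "deltas": [
    [70,[0,0,0],0],
    [90,[0,0,0],0],
    [90,[0,0,0],0],
    [90,[0,0,0],0],
    [90,[0,0,0],0]
  ]
}}

```text
t: 23.02
tool_pos: [0.479, -0.1809, 0.3183]
orientation: [-0.762, 3.048, -0.0]
force: [0.3, 0.5, 0.2]
opening: 0.09
```

{"fn": "apply_moves", "kwargs": {
  "deltas": [
    [90,[0,0,-15],0],
    [90,[0,0,-40],0],
    [90,[0,0,-50],0],
    [90,[0,0,-20],0],
    [90,[0,0,0],0]
  ]
}}

```text
t: 23.65
tool_pos: [0.4793, -0.181, 0.4452]
orientation: [-0.762, 3.045, -0.004]
force: [0.4, 0.2, 0.3]
opening: 0.0902
```

```bash
python3 -c "
from h import *
plan(.36,-.35,.44,None,5)"
```

```text
t 23.65 p [ 0.4793 -0.181   0.4452] jaw 2.0610 tilt 0.0000 F [0.4 0.2 0.3] open 0.0902 q6 -2.52
[37.0, -18.6, 1.0] -0.0
[37.0, -18.6, 1.0] -0.0
[37.0, -18.6, 1.0] -0.0
[37.0, -18.6, 1.0] -0.0
[37.0, -18.6, 1.0] -0.0
```

{"fn": "apply_moves", "kwargs": {
  "deltas": [
    [90,[0,0,0],0.18],
    [90,[32,-25,0],0.15],
    [90,[28,-30,0],0.15],
    [90,[25,-33,0],0.15],
    [90,[20,-35,0],0.15]
  ]
}}

```text
t: 24.28
tool_pos: [0.3828, -0.3143, 0.4406]
orientation: [-0.461, -3.105, -0.004]
force: [0.8, 0.0, -1.0]
opening: 0.0902
```

```bash
python3 - <<'E'
from h import *
plan(.36,-.35,.44,None,1)
top=viewer.read_camera("top");sc=viewer.read_camera("scene")
g=lambda x:(255*(x/255.)**.6).astype(np.uint8)
W=np.zeros((600,800,3),np.uint8)
W[:300,:400]=g(cv2.resize(top[150:300,60:260],(400,300),interpolation=cv2.INTER_CUBIC))
W[:300,400:]=g(cv2.resize(top[150:270,280:440],(400,300),interpolation=cv2.INTER_CUBIC))
W[300:,:400]=g(cv2.resize(sc[80:200,240:400],(400,300),interpolation=cv2.INTER_CUBIC))
W[300:,400:]=g(cv2.resize(sc[185:365,160:400],(400,300),interpolation=cv2.INTER_CUBIC))
cv2.imwrite("pics/end.png",W)
B=Ro.from_euler('z',1.8427)
for q in([-.004,.044,.055],[-.004,-.044,.055],[0,0,.014]): # rel. pegs
    X=B.apply(q)+[.4901,.2831,.15];print(((proj("top",X)-[60,150])*2).round(),((proj("scene",X)-[240,80])*2.5+[0,300]).round())
print(((proj("top",[.4784,-.1793,.195])-[280,150])*2.5+[400,0]).round(),((proj("top",[.5461,-.2949,.195])-[280,150])*2.5+[400,0]).round())
E
```

```text
t 24.27 p [ 0.3828 -0.3143  0.4406] jaw 1.2762 tilt 0.0000 F [ 0.8  0.  -1. ] open 0.0902 q6 -2.07
[11.4, -40.8, 0.6] -0.0
[216. 166.] [113. 388.]
[198.  90.] [186. 400.]
[213. 134.] [149. 417.]
[623. 175.] [749. 101.]
```

View pics/end.png

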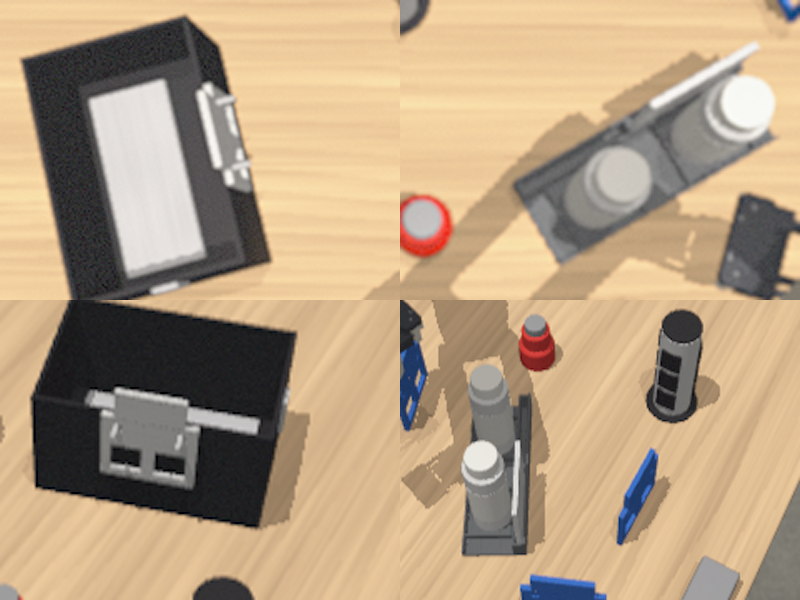

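```bash
python3 -c "
from plant import order
print(order.close_job())"
```

```text
the job is handed in; nothing more can be done
None
```

The template now hangs on both pegs of the power box, released, and the can that stood in front of it is back upright in the left cell. I handed the job in at about 24 s, with the arm clear of everything.

**What I did:** I set the left can upright on the bench and lifted the template out of the left slot. I slid it onto both pegs until it met the box's face, with about 12 N of push, then lowered it onto the pegs and let go. I then pressed it once more with the closed fingers at about 18 N and put the can back.

**What the last pictures showed:**
- The template was on both pegs and against the box.
- Both cans were upright in their cells.
- I could see no change in the plain plate, the red connector or the other can.

**Where checks disagreed:**
- **Peg position:** the overhead and wrist cameras differed by about 3 mm on the peg position. I used the wrist camera's figure.
- **Fully home:** before the second press, the wrist picture put the template's tab top about 1 mm off flush, near the limit of what I could measure. I did not re-measure it closely after the press.

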